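Feed rock salt into the smoked-glass grinder

ROBOT

A 6-joint arm with a two-finger parallel gripper is mounted at the origin on the work surface. World frame = base frame: x ahead of the robot, y to its left, z up, the work surface at z = 0. Lengths are in mm, angles in rad, forces in N, time in s.
With the tool pointing down it reaches from about 275 to 750 mm from the base axis. Payload 10.2 kg.
Tool frame: the origin (TCP) lies at the very end of the fingers, on their centre line; the grasp point (between the pads) lies 19 mm behind it; z points along the fingers, y is the line along which they close (so a half turn about z gives the same grasp; the last joint's range is limited). The gripper opens to 88 mm and grips with 3 to 60 N. Pads are 18 mm wide; open, the fingers measure 123 mm over their backs; the gripper's body (75 mm by 187 mm) begins 45 mm behind the grasp point.
Start: joints at [-1.425, 0.313, 1.498, -0, 1.331, -0.223], TCP at [189.248, -489.71, 238.72] pointing down, gripper open.
Joint ranges: [-2.94, 2.94], [-0.97, 2.17], [0.19, 2.56], [-1.23, 4.37], [0.02, 3.11], [-2.88, 2.88]. Speed limits (rad/s): [2.39, 2.39, 3.01, 3.14, 3.14, 3.14].

INTERFACE

Orientations are given as a rotation vector (axis times angle).
In Python, from rig import bot gives the robot as it stands. Calls block until the motion is done:
- bot.move_to(position, orientation): joint-space move of the TCP to a pose.
- bot.move_straight(position, frame=None, velocity=150): straight line of the TCP; frame=None keeps the orientation; velocity is the mean speed in mm/s.
- bot.set_joints(angles): joint-space move.
- bot.set_gripper(opening): finger opening in mm; the grip force is fixed at half the most; returns when the fingers have stopped.
- bot.wait(seconds).
- bot.solve_ik(position, orientation): joint angles nearest the present ones, or None.
- bot.get_state(): the state.
- bot.read_camera(name): name is "scene" or "top" or "wrist"; returns the picture (480x640x3 uint8, blue, green, red); there is no depth.
- bot.camera_params(name): a dict with "camera_matrix" (3x3 intrinsics, pixels), "view" (4x4, takes a point from world to camera coordinates). Camera axes: x right, y down, z forward; pixel columns grow to the right and rows downward; lengths in mm; the calibration is good to about 2 mm. A picture is of the moment at which its call begins: read the wrist's pose just before it. camera_params takes no time and is no camera call; for the wrist camera it gives the pose at the moment of the call.
A pose or a line that the arm cannot do raises bot.IKError and nothing moves.
- bot.close_job(): hands the job in; it is judged then, once.
The state is a dict: "clock": time; "q": joint angles; "qvel": joint speeds; "tau": joint torques, N m; "position": TCP position; "ee_rot": TCP orientation; "contact_force": force on the tool from outside, world axes, zero at the start; "ft_torque": the same for the moment, N m; "width": finger opening in mm; "gripper_force": force on a finger pad.
Only numpy, scipy, OpenCV 4.12 (cv2) and the standard library are available. Lean on these libraries where they do the work, as an engineer would, in place of code of your own. Each camera call takes 0.05 s, during which the arm holds its last target. There are 200 camera calls.

TASK

Put the two small rock-salt lumps from the scoop tray through the narrow neck into the open smoked-glass grinder, one at a time, so the second stays where it lies in the tray until the first is inside. The big lump does not fit the neck: leave it where it lies, and leave the grinder standing upright where it is.

Things in the scene. Friction and masses are not known exactly. Their poses are not given: they have to be found in the camera images.
- grinder_mouth (a point): Centre of the open mouth, at rim height, of the smoked dark-glass grinder body without its cap: 150 mm tall, 80 mm wide below, with a shoulder to a neck 60 mm outside, 52 mm inside, 38 mm long; inside 72 mm wide below, floor 140 mm below the rim. Stands loose on the counter, 0.5 kg; z points up. A second grinder nearby is shut with a dark cap and plays no part.
- lump_a_center (a point): Small lump of pale rock salt, a faceted eight-sided drum 31 mm across and 28 mm high, about 35 g, upright on the floor of the shallow steel scoop tray, in a row of three lumps about 80 mm apart, roughly along y. It may be gripped across its sides at any yaw. The point is its centre, 14 mm above its underside.
- lump_b_center (a point): The other small lump, same as the first: a lump of pale rock salt, a faceted eight-sided drum 31 mm across and 28 mm high, about 35 g, upright on the floor of the shallow steel scoop tray, in a row of three lumps about 80 mm apart, roughly along y. It may be gripped across its sides at any yaw. The point is its centre, 14 mm above its underside.
- lump_big_center (a point): Big lump of the same salt, 62 mm across and 42 mm high, 190 g, in the same row (places shuffled); it stays. The point is its centre, 21 mm up. The tray they lie in is 220 mm along x by 320 mm along y, floor 4 mm thick, walls 20 mm high and at least 85 mm in x from the lumps' centres; a steel chute rises from its -y edge, 80 mm or more from the lumps.

How it is judged (in metres and radians):
On the way, in this order (a step that is already met when the one before it is completed fails the run):
1. one small lump is inside the grinder while the other still lies in the tray, within 60 mm of its start ((((z of lump_a_center in the frame of grinder_mouth below -0.06 m and horizontal distance between lump_a_center and grinder_mouth below 0.04 m) and (height (world z) of lump_b_center below 0.05 m and distance of lump_b_center from where it was at the start of the episode below 0.06 m)) or ((z of lump_b_center in the frame of grinder_mouth below -0.06 m and horizontal distance between lump_b_center and grinder_mouth below 0.04 m) and (height (world z) of lump_a_center below 0.05 m and distance of lump_a_center from where it was at the start of the episode below 0.06 m)))), for 0.2 s.
2. both small lumps are inside the grinder (z of each of lump_a_center, lump_b_center in the frame of grinder_mouth below -0.06 m and horizontal distance between each of lump_a_center, lump_b_center and grinder_mouth below 0.04 m), for 0.2 s.
At the end, for the whole second after the job is handed in: Both small lumps lie inside the grinder, centres more than 60 mm below its rim and within 40 mm of its axis; the grinder stands upright (within 0.15 rad), its mouth within 40 mm of where it was; the big lump lies within 60 mm of where it was (all of step 2 and angle between grinder_mouth's own z axis and vertical below 0.15 rad and distance of grinder_mouth from where it was at the start of the episode below 0.04 m and distance of lump_big_center from where it was at the start of the episode below 0.06 m); the robot touches nothing.
It fails at once if the grinder is knocked over or shoved away (mouth moved over 60 mm) (distance of grinder_mouth from where it was at the start of the episode above 0.06 m).
It fails at once if the big lump is lifted or carried off (moved over 80 mm) (distance of lump_big_center from where it was at the start of the episode above 0.08 m).
It also fails if it takes over 58 s, if anything falls off the work surface, if the arm or the gripper's body presses on something with over 40 N, if the wrist force passes 120 N, or if a joint passes its speed limit or range.

## Working session

There is one attempt and no reset: what is moved stays moved. The work goes in short steps, each a Python script; the robot and the scene stay as the last script left them, time stands still between calls to the robot, and variables do not carry over. Pictures are saved under pics/ and viewed, at most 10 in all, crops included, and the job is handed in when it is done.

```bash
mkdir -p pics; python3 - <<'E'
from rig import bot
import cv2
for n in("top","scene"):
    cv2.imwrite(f"pics/{n}0.png",bot.read_camera(n)); p=bot.camera_params(n); print(n,p["camera_matrix"],p["view"])
s=bot.get_state();print(s["clock"],s["position"],s["ee_rot"],s["width"])
E
```

```text
top [[483.96890615   0.         325.73950047]
 [  0.         483.96890615 243.63033796]
 [  0.           0.           1.        ]] [[-1.25505582e-03 -9.99968961e-01 -7.77832530e-03  3.76659180e+01]
 [-9.91119601e-01  2.27814004e-03 -1.32953929e-01  5.46489446e+02]
 [ 1.32967522e-01  7.54238606e-03 -9.91091696e-01  8.21168363e+02]
 [ 0.00000000e+00  0.00000000e+00  0.00000000e+00  1.00000000e+00]]
scene [[476.23630985   0.         322.37717166]
 [  0.         476.23630985 245.53767756]
 [  0.           0.           1.        ]] [[ 7.22653570e-01  6.91189521e-01  5.37243696e-03 -4.09638817e+02]
 [ 3.95447420e-01 -4.07049002e-01 -8.23366533e-01 -9.31503628e+01]
 [-5.66915475e-01  5.97133281e-01 -5.67484527e-01  1.08108894e+03]
 [ 0.00000000e+00  0.00000000e+00  0.00000000e+00  1.00000000e+00]]
0.1 [ 189.22257449 -489.48950451  238.23871964] [-3.08724054e+00 -5.75836183e-01 -9.22737272e-05] 88.0361117354924
```

View pics/top0.png

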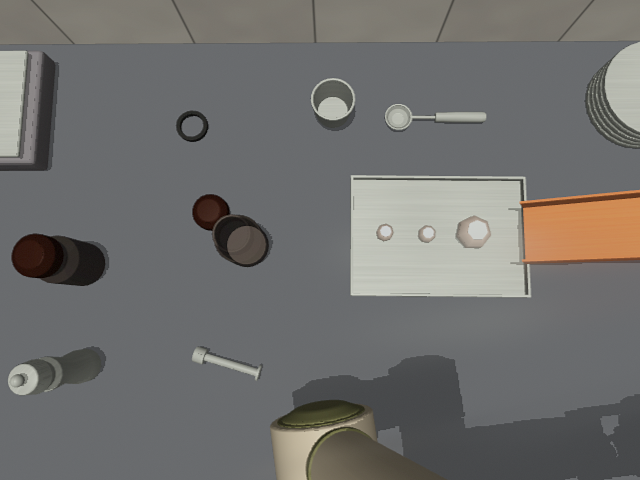

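View pics/scene0.png

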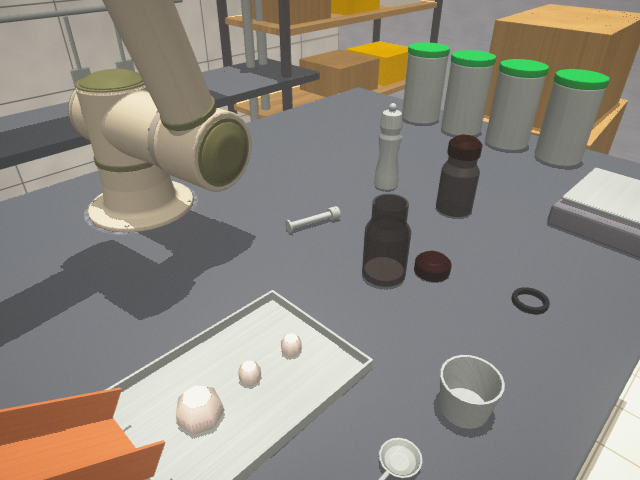

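The top view shows the small lumps near (385,232) and (427,234), the big lump at (474,232) and the open grinder around (240,240). I'll enlarge these to read them more closely.

```bash
python3 - <<'E'
import cv2,numpy as np
t=cv2.imread("pics/top0.png");s=cv2.imread("pics/scene0.png")
def c(i,x,y,w,h,g=1.0):
    o=cv2.resize(i[y:y+h,x:x+w],(400,300),interpolation=cv2.INTER_CUBIC).astype(float)/255
    o=(o**g*255).astype(np.uint8)
    for k in range(0,w,10): cv2.line(o,(int(k*400/w),0),(int(k*400/w),6 if k%50 else 14),(0,255,255),1)
    for k in range(0,h,10): cv2.line(o,(0,int(k*300/h)),(6,int(k*300/h)),(0,255,255),1)
    return o
cv2.imwrite("pics/crop.png",np.vstack([np.hstack([c(t,200,200,80,60+20-20,.5),c(t,365,200,80,60)]),np.hstack([c(s,340,190,100,75,.5),c(s,230,320,80,60)])]))
E
```

```text
(no output)
```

View pics/crop.png

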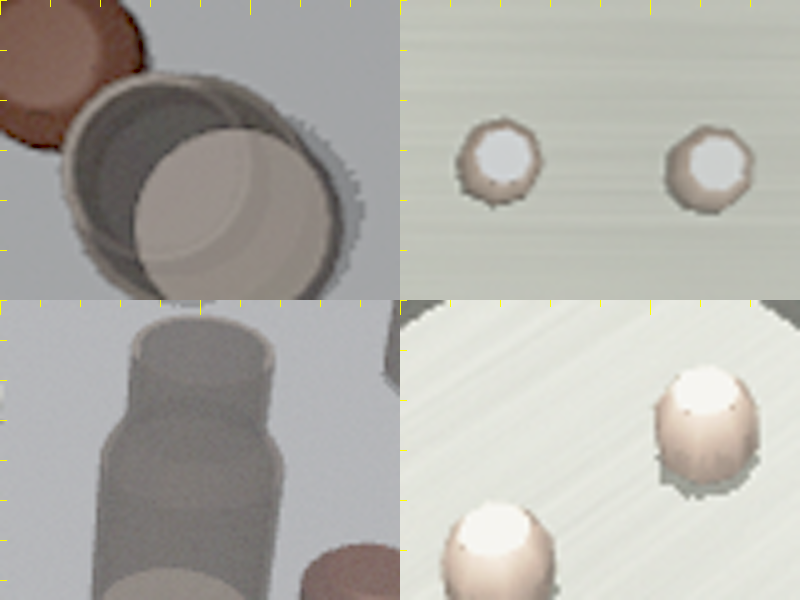

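```bash
cat > h.py <<'E'
import numpy as np
from rig import bot
def ray(n,u,v):
    p=bot.camera_params(n);K,V=np.array(p["camera_matrix"]),np.array(p["view"])
    R,t=V[:3,:3],V[:3,3]
    return -R.T@t, R.T@np.linalg.solve(K,[u,v,1])
def at(n,u,v,z):
    c,d=ray(n,u,v); return c+d*(z-c[2])/d[2]
E
python3 - <<'E'
from h import *
np.set_printoptions(precision=1,suppress=True)
print("mouth",at("top",231.5,233.2,150),at("scene",390.5,203,150))
print("A",at("top",384.9,232.4,18),at("top",385.6,231.2,32),at("scene",291.2,345.2,18))
print("B",at("top",426.8,234,18),at("top",428.6,232.6,32),at("scene",249.8,373,18))
print("big",at("top",474,232,25))
from scipy.spatial.transform import Rotation as Ro
print(Ro.from_rotvec(bot.get_state()["ee_rot"]).as_matrix())
for y in (0,np.pi/2): 
  o=(Ro.from_euler("z",y)*Ro.from_rotvec([np.pi,0,0])).as_rotvec()
  for p in ((at("top",384.9,232.4,18)),at("top",231.5,233.2,150)): print(y,p,bot.solve_ik(list(p),list(o)))
E
```

```text
mouth [547.9 181.2 150. ] [552.3 177.3 150. ]
A [569.4 -70.6  18. ] [569.3 -70.2  32. ] [571.6 -71.8  18. ]
B [ 566.3 -146.4   18. ] [ 566.6 -146.9   32. ] [ 568.4 -147.4   18. ]
big [ 568.6 -229.8   25. ]
[[ 0.9  0.4 -0. ]
 [ 0.4 -0.9  0. ]
 [ 0.  -0.  -1. ]]
0 [569.4 -70.6  18. ] [-0.3  0.7  1.6 -0.   0.9  1.2]
0 [547.9 181.2 150. ] [ 0.1  0.5  1.5 -0.   1.2  1.7]
1.5707963267948966 [569.4 -70.6  18. ] [-0.3  0.7  1.6 -0.   0.9 -0.3]
1.5707963267948966 [547.9 181.2 150. ] [ 0.1  0.5  1.5 -0.   1.2  0.1]
```

```bash
cat >> h.py <<'E'
from scipy.spatial.transform import Rotation as Ro
O=list((Ro.from_euler("z",np.pi/2)*Ro.from_rotvec([np.pi,0,0])).as_rotvec())
def pick(x,y):
    bot.move_to([x,y,120],O); bot.set_gripper(65)
    bot.move_straight([x,y,7],velocity=120); bot.set_gripper(0)
    s=bot.get_state(); print("grip",s["width"],s["gripper_force"],s["position"])
    bot.move_straight([x,y,240],velocity=200)
E
python3 - <<'E'
from h import *
import cv2
pick(570,-71)
bot.move_to([550,100,240],O)
np.set_printoptions(precision=5,suppress=True)
p=bot.camera_params("wrist");print(p);np.savez("w1.npz",K=p["camera_matrix"],V=p["view"])
cv2.imwrite("pics/w1.png",bot.read_camera("wrist"))
s=bot.get_state();print(s["clock"],s["width"],s["contact_force"])
E
```

```text
grip 29.78824388192528 29.94501950286576 [570.0496283  -71.03212414   7.10553025]
{'camera_matrix': array([[423.91531,   0.     , 321.032  ],
       [  0.     , 423.91531, 238.30051],
       [  0.     ,   0.     ,   1.     ]]), 'view': array([[   1.     ,    0.00159,   -0.0009 , -550.73892],
       [   0.00178,   -0.96061,    0.2779 ,   56.2667 ],
       [  -0.00042,   -0.2779 ,   -0.96061,  418.7256 ],
       [   0.     ,    0.     ,    0.     ,    1.     ]])}
6.5083 29.70592376977988 [ 0.1079  -0.75539 -0.0905 ]
```

View pics/w1.png

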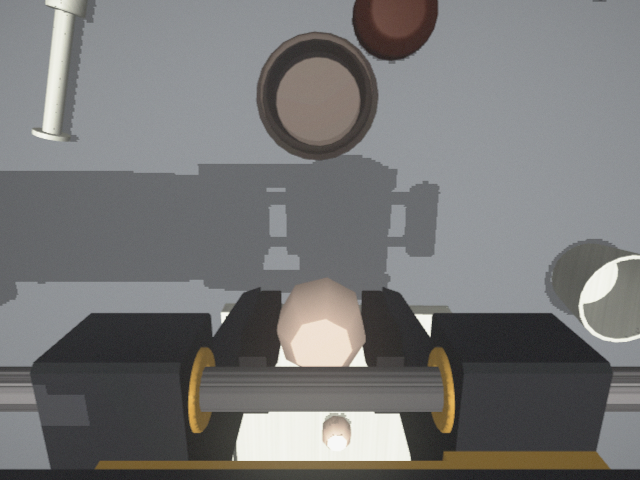

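Wrist view: lump A is held between the fingers (321,322), the grinder's outline runs from about x 258–378, y 33–160, and lump B is still in the tray at (337,434). I'll enlarge the rim.

```bash
python3 - <<'E'
import cv2,numpy as np
i=cv2.imread("pics/w1.png")[20:170,240:400]
o=cv2.resize(i,None,fx=4,fy=4,interpolation=cv2.INTER_CUBIC)
o=((o/255.)**.5*255).astype(np.uint8)
for k in range(0,160,10): cv2.line(o,(4*k,0),(4*k,8),(0,255,255),1);cv2.line(o,(0,4*k),(8,4*k),(0,255,255),1)
cv2.imwrite("pics/w1c.png",o)
E
```

```text
(no output)
```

View pics/w1c.png

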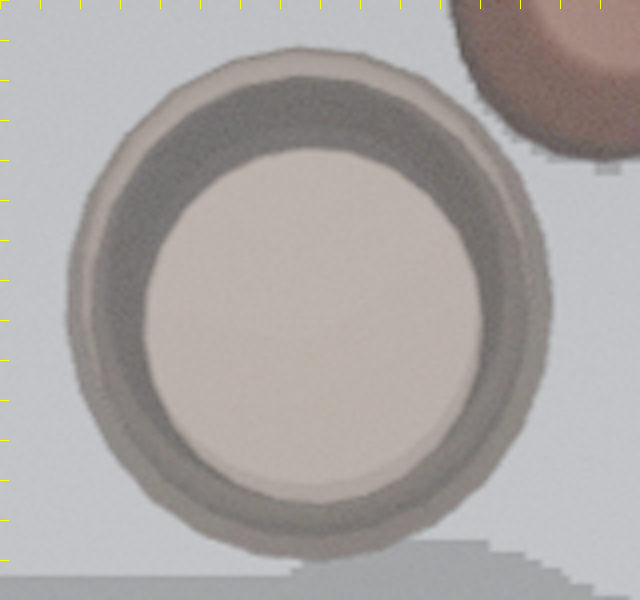

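```bash
python3 - <<'E'
from h import *
np.set_printoptions(precision=1,suppress=True)
print(at("wrist",317.3,87.5,150),at("wrist",318.3,101.2,10))
P=bot.camera_params("wrist");V=np.array(P["view"]);K=P["camera_matrix"]
for c in ((549,180.),(549,179.)):
  for r,z in((30,150),(26,150),(40,100),(36,10)):
    a=np.linspace(0,2*np.pi,100);w=np.c_[c[0]+r*np.cos(a),c[1]+r*np.sin(a),0*a+z]
    q=(w@V[:3,:3].T+V[:3,3])@K.T;q=(q[:,:2]/q[:,2:]-[240,20])*4
    print(c,r,z,q.min(0),q.max(0))
E
```

```text
[548.9 185.  150. ] [548.4 182.5  10. ]
(549, 180.0) 30 150 [83.4 62.1] [537.3 540.4]
(549, 180.0) 26 150 [113.7  96.3] [506.9 510.6]
(549, 180.0) 40 100 [63.8 50.1] [562.3 574.4]
(549, 180.0) 36 10 [145.9 153.9] [486.2 510.9]
(549, 179.0) 30 150 [83.7 70.7] [537.  547.8]
(549, 179.0) 26 150 [113.9 104.8] [506.7 518.1]
(549, 179.0) 40 100 [64.  57.2] [562.  580.4]
(549, 179.0) 36 10 [146.  159.1] [486.1 515.6]
```

```bash
cat >> h.py <<'E'
import cv2
def drop(x,y):
    bot.move_to([x,y,240],O); bot.move_straight([x,y,156],velocity=100); bot.wait(.2)
    bot.set_gripper(60); bot.wait(.4)
    print(bot.get_state()["contact_force"]); bot.move_straight([x,y,240],velocity=200)
E
python3 - <<'E'
from h import *
drop(548.5,181.5)
bot.move_to([560,60,240],O)
a=bot.read_camera("top")[180:300,190:350];b=bot.read_camera("scene")[180:300,330:490]
g=lambda i:((cv2.resize(i,None,fx=2.5,fy=2.5,interpolation=cv2.INTER_CUBIC)/255.)**.5*255).astype("uint8")
cv2.imwrite("pics/d1.png",np.hstack([g(a),g(b)]));print(bot.get_state()["clock"])
E
```

```text
[ 0.0225696  -0.29794432 -0.7520334 ]
10.3583
```

View pics/d1.png

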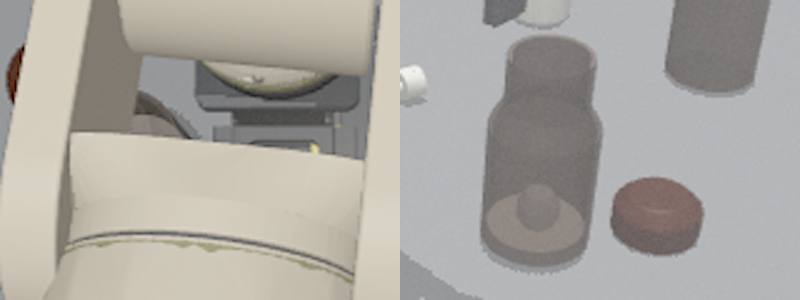

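The scene crop (right) shows lump A on the grinder floor, at about (539,207), and the grinder still upright. The arm blocks the top view. Next is lump B.

```bash
python3 - <<'E'
from h import *
pick(567,-147)
w=bot.get_state()["width"];print(w)
if 25<w<35:
    drop(548.5,181.5)
    bot.move_to([500,20,260],O)
    cv2.imwrite("pics/s2.png",((bot.read_camera("scene")/255.)**.6*255).astype("uint8"));print(bot.get_state()["clock"])
E
```

```text
grip 30.302223622456932 29.9426305511588 [ 567.03077838 -147.00370487    7.08551361]
30.22398410001339
[-0.62229329  0.01840737  0.06566317]
19.4167
```

View pics/s2.png

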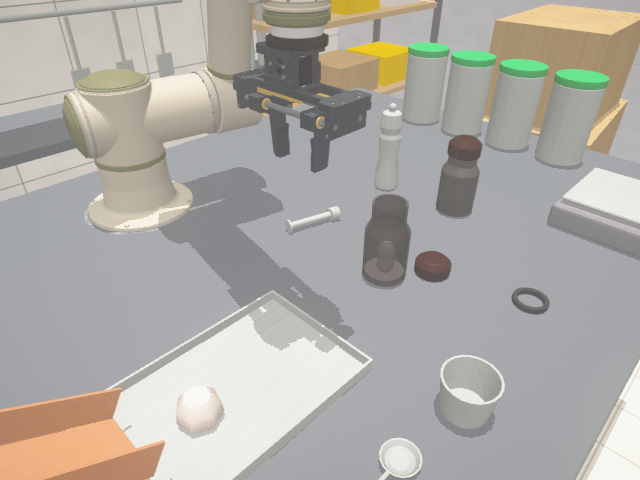

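Both lumps are in the grinder, one stacked on the other around (386,258). The grinder is upright at its start position, and the big lump is untouched at (199,408).

```bash
python3 -c "
from rig import bot
print(bot.close_job())"
```

```text
the job is handed in; nothing more can be done
None
```

Both small lumps went into the grinder one at a time, with the grinder still upright in its place and the big lump untouched. The job was handed in at about 19 s on the robot's clock; the judge's verdict was not shown.

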